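# Hook the lost clamp bolt out of the still bearers

### The job

A clamp bolt (the one with a square head and a square nut, not the plain dowel) has dropped into one of the two narrow slots of the pine bearers. Take the hooked pick from its rest and, with its bent tip and never with the fingers, drag the bolt along the bench out through the open front end of the slot, until the whole bolt lies clear on the bench a little way in front of the bearers. Then lay the hooked pick back across both rails of its rest the way it lay, hook hanging down.

Things in the scene. Friction and masses are not known exactly. Their poses are not given: they have to be found in the camera images.
- hook_pick: Pick, 110 g: dark wood handle 100 x 18 x 18 mm; 6 mm steel shank from its +x end, bent square down at x=110, tip 70 below the handle's underside. Origin: centre of that underside; x towards the hook (points away from robot), z up. Lies loose across the rest's rails; grasp the handle's middle, between the rails. A look-alike with straight shank lies parallel 100 mm away, on either side.
- rest: Fixed plywood rest, base 100 x 220 x 8 mm with two flat-topped rails along y, 14 thick, 220 long, centred at x=-38 and +38, tops 80 above the bench, 62 free between them. Origin: centre of underside, on the bench; x across the rails, away from the robot; z up. A pick lies along the rest's x, handle's middle over x=0, its origin 80 above the rest's.
- bolt: Loose steel bolt, 120 g, 70 mm long, 18 high: 12 mm round shank, 18 mm square head at x=23..35, 18 mm square nut at x=-24..-12. Origin: mid-length, underside; x along it to the head. Lies on the bench along one of the bearers' slots, head towards the closed back, at least 35 mm of slot free behind the head. The other slot holds a plain round dowel, 70 long, 14 thick: not wanted.
- bearers: Fixed pine comb: three timbers 45 wide, 40 high, 160 long (mm) joined by a back timber 50 deep. Two slots, 22 wide, centred at y=+33.5 and -33.5, open on top and at the front (x=0), closed at x=160; their floor is the bench. Origin: middle of the front edge, on the bench; x into the slots, away from the robot; z up. The bench in front is flat and free for 100 mm.
There are look-alikes about, which are no part of the job. Of the things that look like the rest, take the one that is farthest from the robot's base at the start. What is shaped like the bolt but purple is not meant.

How it is judged (in metres and radians):
On the way, in this order (a step that is already met when the one before it is completed fails the run):
1. the hooked pick is lifted off its rest (z of hook_pick in the frame of rest above 0.1 m), for 0.1 s.
2. the hooked pick is dragging the bolt: it touches the bolt, which has moved 20 mm (contact force between hook_pick and bolt above 0.05 N and distance of bolt from where it was at the start of the episode above 0.02 m).
3. the whole bolt is out of the slot, on the bench (x of bolt in the frame of bearers below -0.04 m and height (world z) of bolt below 0.03 m), for 0.2 s.
At the end, for the whole second after the job is handed in: Bolt at rest on the bench, its middle 40 to 200 mm in front of the bearers' front edge and within 120 mm of their centre line; hooked pick at rest across both rails, hook down, handle middle within 30 mm of the rest's centre line, level within 11 and square within 22 degrees (all of step 3 and x of bolt in the frame of bearers above -0.2 m and y of bolt in the frame of bearers between -0.12 and 0.12 m and linear speed of each of bolt, hook_pick below 0.02 m/s and z of hook_pick in the frame of rest between 0.072 and 0.09 m and x of hook_pick in the frame of rest between -0.03 and 0.03 m and y of hook_pick in the frame of rest between -0.11 and 0.11 m and angle between hook_pick's own z axis and vertical below 0.2 rad and angle between the x axis of hook_pick and the x axis of rest, either way round below 0.4 rad); the robot touches nothing.
It fails at once if the fingers touch the bolt (contact force between the fingers and bolt above 0.5 N).
It fails at once if the bolt is lifted off the bench instead of dragged (height (world z) of bolt above 0.04 m).
It also fails if it takes over 48 s, if anything falls off the work surface, if the arm or the gripper's body presses on something with over 40 N, if the wrist force passes 120 N, or if a joint passes its speed limit or range.

### The arm

A 6-joint arm with a two-finger parallel gripper is mounted at the origin on the work surface. World frame = base frame: x ahead of the robot, y to its left, z up, the work surface at z = 0. Lengths are in m, angles in degrees, forces in N, time in s.
With the tool pointing down it reaches from about 0.25 to 0.725 m from the base axis. Payload 9.7 kg.
Tool frame: the origin (TCP) lies on the centre line of the jaws, within the pads' length; the fingertips stand 22 mm ahead of it and the grasp point (between the pads) lies 3 mm ahead of it; z points along the fingers, y is the direction in which the jaws open and shut (so a half turn about z gives the same grasp; the last joint's range is limited). The gripper opens to 85 mm and grips with 20 to 120 N. Pads are 22 mm wide; open, the fingers measure 114 mm over their backs; the gripper's body (76 mm by 85 mm) begins 54 mm behind the grasp point. The pads swing forward as they close: fully open they stand 13 mm farther back than shut.
Start: joints at [-74.943, 4.979, 10.078, 95.1, 0, 90], TCP at [0.143, -0.531, 0.253] pointing down, gripper open.
Joint ranges: [-179.16, 179.16], [-48.56, 103.87], [-65.8, 70.77], [-126.05, 130.52], [-82.76, 87.17], [-180, 180]. Speed limits (degrees/s): [127.2, 127.2, 147.25, 180, 180, 180].

### API

Orientations are given as [roll, pitch, yaw] about the fixed x, y, z axes, in that order (R = Rz(yaw) Ry(pitch) Rx(roll)).
In Python, from workcell import monitor, eyes, job gives the robot as it stands. The module is installed in compiled form; this text tells all that it offers.
- The arm moves only by the tool drive_tool, never from a script. Its argument "plan" is a list of rows, each a list of 3 entries, a list of its own where there are three numbers: the opening, from 0 (shut) to 1 (fully open), then the shift along the world's x, y, z in m, then the turn about the world's z in degrees. In form: [[gripper, [x, y, z], yaw], ...]. A call has 1 to 10 rows; each row shifts and turns the commanded pose from where the row before left it; what a row does not reach is not made up. A row lasts 1/8 s, in which the tool goes at most 62.5 mm and 10.7 degrees, less where a joint would pass 70% of its speed; a pose out of reach is approached as far as the arm can. A call is refused whole if a number of a shift passes 0.0625 or a number of a turn 10.7, either way. A call with a gripper value outside its range is refused whole. The fingers move at their own pace and stop on an object; "grip_force" is the grip in N (left out, the last holds). Time passes only in rows, so rows that do not move let the fingers close. It gives the time, the measured TCP pose, the force and the opening at its end, in the units of the state.
- monitor.get_obs(): the state, without advancing time (a new reading comes with each control period).
- eyes.camera(name): name is "side" or "top" or "wrist"; returns (picture, depth): 400x640x3 uint8, red, green, blue; 400x640 float32, m along the optical axis (not along the pixel's ray), 0 where there is no reading.
- eyes.camera_params(name): a dict with "fx", "fy", "cx", "cy" (pixels), "dist_coeffs" ([k1, k2, p1, p2, k3] as OpenCV has them; the pictures are not rectified), "extrinsics" (4x4, takes a point from world to camera coordinates); the wrist camera has in their place "mount" (4x4, takes a point from camera to tool coordinates, whose origin is the TCP and whose axes are the flange's). Camera axes: x right, y down, z forward; pixel columns grow to the right and rows downward; lengths in m; the calibration is good to about 2 mm. A picture is of the moment at which its call begins: read the wrist's pose just before it. camera_params takes no time and is no camera call.
- job.job_done(): hands the job in, once; it reports no verdict.
The state is a dict: "time": time; "q": joint angles; "qd": joint speeds; "joint_efforts": joint torques, N m; "ee_pos": TCP position; "tcp_rot": TCP orientation; "wrist_force": force on the tool from outside, world axes, zero at the start; "torque": the same for the moment, N m; "opening": finger opening in m.
Only numpy, scipy, OpenCV 4.12 (cv2) and the standard library are available. Lean on these libraries where they do the work, as an engineer would, in place of code of your own. Each camera call takes 0.05 s, during which the arm holds its last target.

## Working session

There is one attempt and no reset: what is moved stays moved. The work goes in short steps, Python scripts to look and compute and a tool call to move; the robot and the scene stay as the last step left them, time stands still between calls to the robot, and variables do not carry over. Pictures are saved under pics/ and viewed, and the job is handed in when it is done.

Besides the shell and the picture viewer there is one more tool, called after ">>>" by a JSON object that holds its "name" and its "arguments". drive_tool: Moves the arm, as the interface text tells. Its arguments: {"type":"object","properties":{"plan":{"type":"array","items":{"type":"array"}},"grip_force":{"type":"number"}},"required":["plan"]}

```bash
mkdir -p pics; ls; cat > h.py <<'E'
import numpy as np, cv2
from workcell import monitor, eyes, job
def snap(n,f):
    o=monitor.get_obs(); p,d=eyes.camera(n); cv2.imwrite(f'pics/{f}.png',p[:,:,::-1]); np.savez(f'pics/{f}.npz',p=p,d=d,ee=o['ee_pos'],rot=o['tcp_rot']); return o,p,d
E
python3 - <<'E'
from h import *
for n in ['top','side','wrist']:
    o,p,d=snap(n,n+'0'); print(n,{k:np.round(v,4).tolist() for k,v in eyes.camera_params(n).items()})
print(o)
E
```

```text
pics
top {'fx': 451.4847, 'fy': 451.4847, 'cx': 319.7545, 'cy': 204.5212, 'dist_coeffs': [-0.0534, 0.0, 0.0, 0.0, 0.0], 'extrinsics': [[-0.0063, -0.9999, -0.0154, -0.0815], [-0.9812, 0.0092, -0.1929, 0.4365], [0.193, 0.0139, -0.9811, 0.9787], [0.0, 0.0, 0.0, 1.0]]}
side {'fx': 392.6418, 'fy': 392.6418, 'cx': 321.0142, 'cy': 202.57, 'dist_coeffs': [-0.0508, 0.0, 0.0, 0.0, 0.0], 'extrinsics': [[-0.9406, -0.3394, -0.0078, 0.3881], [-0.2367, 0.6721, -0.7016, 0.2233], [0.2434, -0.6581, -0.7125, 0.8748], [0.0, 0.0, 0.0, 1.0]]}
wrist {'fx': 285.0433, 'fy': 285.0433, 'cx': 321.1675, 'cy': 203.8684, 'dist_coeffs': [-0.0263, 0.0, 0.0, 0.0, 0.0], 'mount': [[-0.0007, -0.9635, -0.2676, 0.0687], [1.0, -0.0008, 0.0002, 0.0001], [-0.0004, -0.2676, 0.9635, -0.1206], [0.0, 0.0, 0.0, 1.0]]}
{'time': 0.1, 'q': array([-7.49401705e+01,  5.00764009e+00,  1.00403493e+01,  9.50986697e+01,
       -2.07903377e-04,  8.99998677e+01]), 'qd': array([-0.10593743, -0.02499059,  0.21612506,  0.02578792, -0.01978131,
        0.10791002]), 'joint_efforts': array([-7.08318075e-04, -5.21559656e+01,  4.65654588e+01,  1.60671707e-02,
        2.49572855e-05,  2.02343648e-05]), 'ee_pos': array([ 0.14286112, -0.53095031,  0.25266904]), 'tcp_rot': array([-1.79934039e+02,  2.07750907e-04,  1.50599621e+01]), 'wrist_force': array([-0.05710032,  0.54767341, -0.25081875]), 'torque': array([-0.00083746,  0.03007764,  0.00661696]), 'opening': 0.08537928637680034}
```

View pics/top0.png

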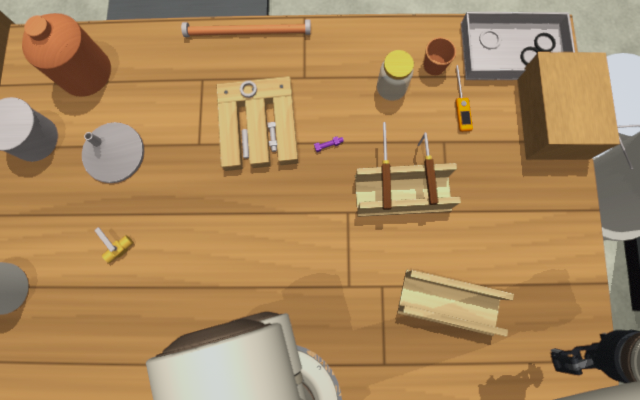

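View pics/side0.png

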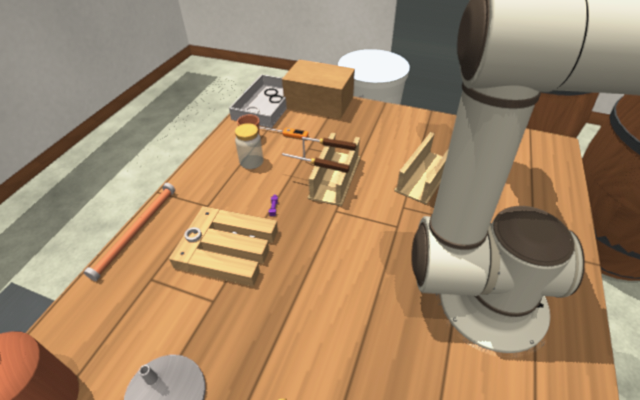

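View pics/wrist0.png

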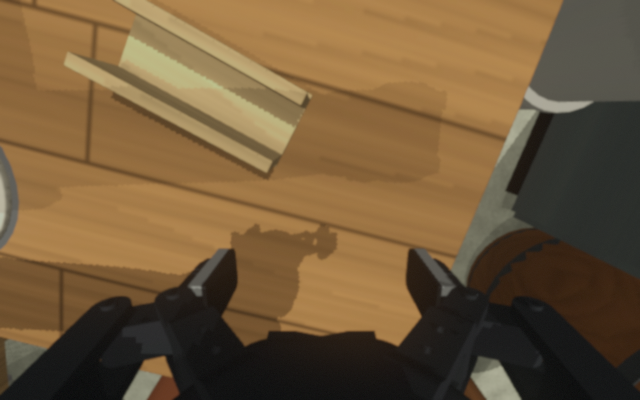

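The top view shows the far rest, carrying two picks, at about (407,190). The comb is at (258,122), with the bolt candidate in the right slot (272,135) and the dowel candidate in the left slot (245,143). I'll zoom in to check all of these.

```bash
python3 - <<'E'
import cv2,numpy as np
a=cv2.imread('pics/top0.png')
c=cv2.resize(a[70:175,210:310],None,fx=5,fy=5,interpolation=cv2.INTER_CUBIC)
b=cv2.resize(a[110:225,345:470],None,fx=5,fy=5,interpolation=cv2.INTER_CUBIC)
s=cv2.imread('pics/side0.png')
e=cv2.resize(s[120:210,270:370],None,fx=5,fy=5,interpolation=cv2.INTER_CUBIC)
cv2.imwrite('pics/z1.png',c);cv2.imwrite('pics/z2.png',b);cv2.imwrite('pics/z3.png',e)
E
```

```text
(no output)
```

View pics/z1.png

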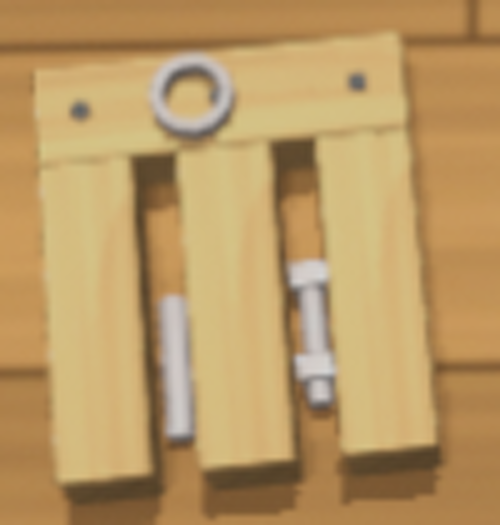

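View pics/z2.png

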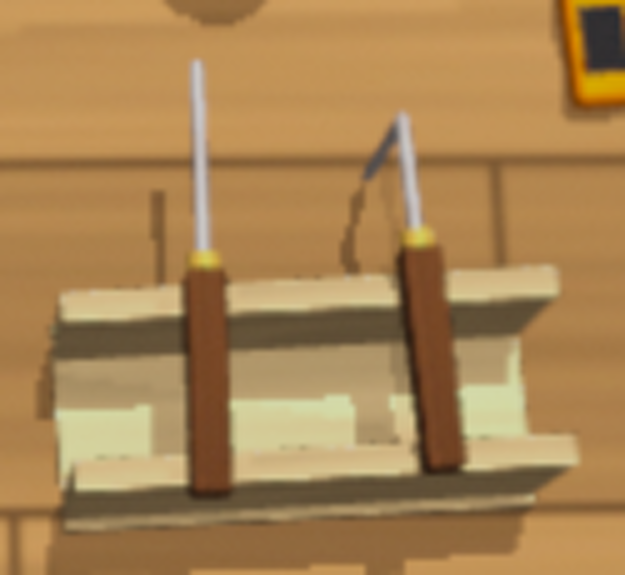

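View pics/z3.png

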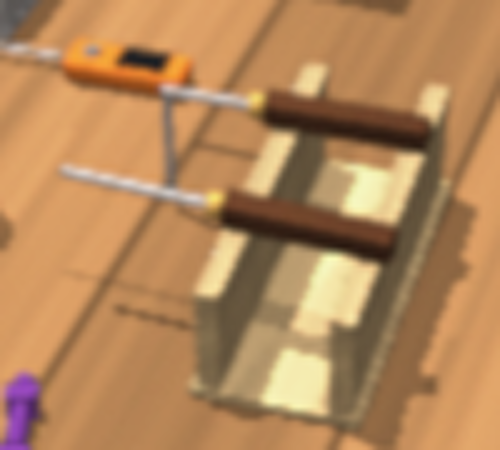

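Confirmed. The hooked pick is the right-hand one in the top view, with its handle around (430,182). The bolt is in the right slot and the dowel in the left. Next I'll measure their positions.

```bash
cat >> h.py <<'E'
def cast(n,uv,z,rot=None,ee=None):
    c=eyes.camera_params(n);K=np.array([[c['fx'],0,c['cx']],[0,c['fy'],c['cy']],[0,0,1]])
    r=cv2.undistortPoints(np.array(uv,float).reshape(-1,1,2),K,np.array(c['dist_coeffs'])).reshape(-1,2)
    r=np.c_[r,np.ones(len(r))]
    if n=='wrist':
        from scipy.spatial.transform import Rotation as Ro
        T=np.eye(4);T[:3,:3]=Ro.from_euler('xyz',rot,degrees=True).as_matrix();T[:3,3]=ee
        M=T@np.array(c['mount'])
    else: M=np.linalg.inv(np.array(c['extrinsics']))
    d=r@M[:3,:3].T;o=M[:3,3]
    return o+d*((z-o[2])/d[:,2])[:,None]
E
python3 - <<'E'
from h import *
a=cv2.imread('pics/top0.png');hsv=cv2.cvtColor(a,cv2.COLOR_BGR2HSV)
for nm,(x0,y0,x1,y1) in {'hook':(415,150,445,210),'straight':(375,155,400,215)}.items():
    sub=a[y0:y1,x0:x1].astype(int);m=((sub[:,:,2]<140)&(sub[:,:,2]-sub[:,:,0]>45)&(sub[:,:,2]-sub[:,:,1]>38)).astype(np.uint8)
    n,l,s,c=cv2.connectedComponentsWithStats(m);k=1+s[1:,4].argmax()
    ys,xs=np.where(l==k);P=np.c_[xs+x0,ys+y0]
    r=cv2.minAreaRect(P.astype(np.float32));b=cv2.boxPoints(r);print(nm,s[k],r)
    W=cast('top',b,0.098);print(W.round(4).tolist(),W.mean(0))
    W=cast('top',P,0.098)[:,:2];mu=W.mean(0);w,v=np.linalg.eigh(np.cov((W-mu).T));print('mean',mu,'yaw',np.degrees(np.arctan2(v[1,1],v[0,1])))
f=lambda u,ox,oy:(np.array(u)+.5)/5-.5+np.array([ox,oy])
comb=[(60,483),(153,475),(205,468),(297,460),(345,453),(437,447),(37,70),(400,35)]
W=cast('top',f(comb,210,70),.04);print('comb',W.round(4)[:,:2].tolist())
m=(a[:,:,:].min(2)>140)&(hsv[:,:,1]<45)
ys,xs=np.where(m[115:160,262:285]);P=np.c_[xs+262,ys+115]
print(len(P),cast('top',P,.015)[:,:2].mean(0), P.min(0),P.max(0))
bolt=[(307,263),(320,405),(310,290),(315,355),(317,378)]
print('bolt headtop, tail..',cast('top',f(bolt,210,70),.014).round(4)[:,:2].tolist())
print('rail ends',cast('top',f([(62,292),(555,268),(557,297),(62,320),(75,463),(575,437),(577,463),(75,490)],345,110),.08).round(4)[:,:2].tolist())
print('hooktop',cast('top',f([(402,115)],345,110),.092),'hooktip',cast('top',f([(368,178)],345,110),.01))
E
```

```text
hook [ 11   9  12  44 303] ((431.38409423828125, 180.4573211669922), (43.84132385253906, 7.28848123550415), 83.6598129272461)
[[0.5234, -0.3161, 0.098], [0.5251, -0.3321, 0.098], [0.4282, -0.337, 0.098], [0.4266, -0.3214, 0.098]] [ 0.47584056 -0.32665223  0.098     ]
mean [ 0.47568164 -0.32649514] yaw -176.8958771890441
straight [  7   9   9  44 309] ((386.43670654296875, 185.48179626464844), (43.2957649230957, 7.243714809417725), 87.61405944824219)
[[0.5131, -0.2212, 0.098], [0.5136, -0.2369, 0.098], [0.418, -0.2373, 0.098], [0.4175, -0.2218, 0.098]] [ 0.46558553 -0.22930074  0.098     ]
mean [ 0.46615295 -0.22907202] yaw 179.78654596863316
comb [[0.5288, 0.1421], [0.5321, 0.0988], [0.5352, 0.0747], [0.5385, 0.032], [0.5416, 0.0097], [0.544, -0.0329], [0.7363, 0.1616], [0.7514, -0.0141]]
146 [0.61180312 0.02861946] [268 122] [276 149]
bolt headtop, tail.. [[0.6454, 0.0322], [0.5734, 0.0248], [0.6316, 0.0305], [0.5986, 0.0276], [0.587, 0.0265]]
rail ends [[0.5097, -0.1682], [0.5188, -0.387], [0.5055, -0.387], [0.4969, -0.1679], [0.4326, -0.1721], [0.4422, -0.3907], [0.4306, -0.3908], [0.4207, -0.1718]]
hooktop [[ 0.58632789 -0.32010185  0.092     ]] hooktip [[ 0.58461091 -0.32109489  0.01      ]]
```

>>> {"name": "drive_tool", "arguments": {"plan": [[1,[0.04,0.025,0],-2],[1,[0.04,0.025,0],-2],[1,[0.04,0.025,0],-2],[1,[0.04,0.025,0],-2],[1,[0.04,0.025,0],-2],[1,[0.04,0.025,0],-2],[1,[0.04,0.025,0],0],[1,[0.04,0.025,0],0],[1,[0.011,0.004,-0.02],0],[1,[0,0,-0.02],0]], "grip_force": 60}}

```text
time: 1.4
ee_pos: [0.4749, -0.3263, 0.2122]
tcp_rot: [-180.0, 0.0, 3.2]
wrist_force: [-0.1, 0.4, -0.2]
opening: 0.0856
```

```bash
python3 - <<'E'
from h import *
o,p,d=snap('wrist','wrist1');print(o['ee_pos'],o['tcp_rot'],o['time'])
E
```

```text
[ 0.4749199  -0.326287    0.21222117] [-1.79976984e+02  2.05927781e-02  3.16775613e+00] 1.4
```

View pics/wrist1.png

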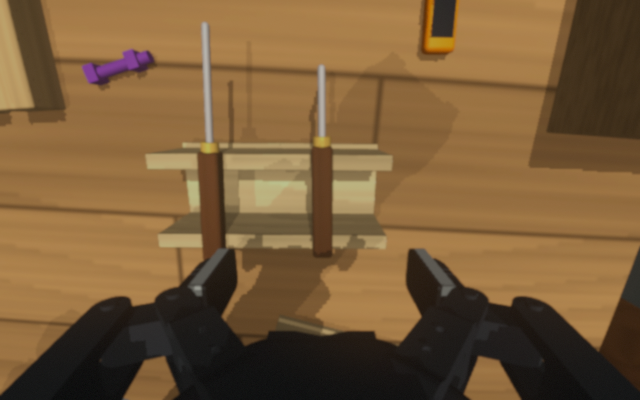

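The wrist view shows the hooked pick's handle upright in the image at column 321, so it is centred between the jaws. I'll descend and grasp it.

>>> {"name": "drive_tool", "arguments": {"plan": [[1,[0,0,-0.03],0],[1,[0,0,-0.03],0],[1,[0,0,-0.03],0],[1,[0,0,-0.02],0],[1,[0,0,-0.01],0],[1,[0,0,0],0],[0,[0,0,0],0],[0,[0,0,0],0],[0,[0,0,0],0],[0,[0,0,0],0]]}}

```text
time: 2.7
ee_pos: [0.4741, -0.3272, 0.0938]
tcp_rot: [180.0, -0.0, 3.1]
wrist_force: [-0.9, 0.5, -0.4]
opening: 0.0169
```

>>> {"name": "drive_tool", "arguments": {"plan": [[0,[0,0,0],0],[0,[0,0,0],0],[0,[0,0,0.005],0],[0,[0,0,0.01],0],[0,[0,0,0.02],0],[0,[0,0,0.02],0],[0,[0,0,0.02],0],[0,[0,0,0.02],0]]}}

```text
time: 3.7
ee_pos: [0.4738, -0.3271, 0.1894]
tcp_rot: [180.0, -0.0, 3.1]
wrist_force: [-0.4, -0.2, -0.5]
opening: 0.0171
```

```bash
python3 - <<'E'
from h import *
o,p,d=snap('side','side2');snap('top','top2')
a=cv2.imread('pics/side2.png');b=cv2.imread('pics/top2.png')
cv2.imwrite('pics/m2.png',np.hstack([cv2.resize(a[80:200,230:370],None,fx=3,fy=3),cv2.resize(b[80:200,380:500],None,fx=3,fy=3)]))
E
```

```text
(no output)
```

View pics/m2.png

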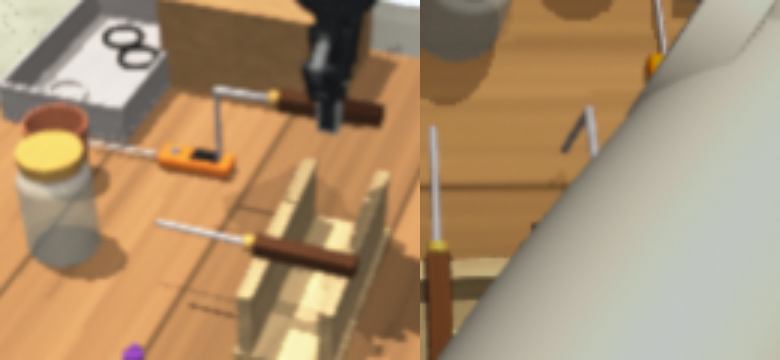

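The pick is held level with the hook down. In the side crop the hook is at about (218,120), well clear of the straight pick. Next I'll lift higher and carry it over the slot.

>>> {"name": "drive_tool", "arguments": {"plan": [[0,[0,0.01,0.03],0],[0,[0,0.03,0.02],0],[0,[0,0.04,0],0.5],[0,[0,0.05,0],0.5],[0,[0.01,0.05,0],0.5],[0,[0.015,0.05,0],0.6],[0,[0.015,0.05,0],0],[0,[0.02,0.04,0],0],[0,[0.018,0.03,0],0],[0,[0,0,0],0]]}}

```text
time: 5.05
ee_pos: [0.5524, 0.0249, 0.2369]
tcp_rot: [-180.0, 0.1, 5.3]
wrist_force: [-0.7, -0.6, -0.7]
opening: 0.0166
```

>>> {"name": "drive_tool", "arguments": {"plan": [[0,[0,0,-0.03],0],[0,[0,0,-0.03],0],[0,[0,0,-0.02],0],[0,[0,0,0],0]]}}

```text
time: 5.55
ee_pos: [0.5506, 0.0223, 0.1565]
tcp_rot: [-180.0, 0.2, 5.1]
wrist_force: [0.4, 0.1, -0.9]
opening: 0.017
```

```bash
python3 - <<'E'
from h import *
o,p,d=snap('side','side3');snap('top','top3');snap('wrist','wrist3');print(o['ee_pos'],o['tcp_rot'])
a=cv2.imread('pics/side3.png');b=cv2.imread('pics/top3.png')
cv2.imwrite('pics/m3.png',np.hstack([cv2.resize(a[150:300,170:300],None,fx=3,fy=3),cv2.resize(b[50:200,200:320],None,fx=3,fy=3)]))
E
```

```text
[0.55062494 0.02225198 0.15645906] [-179.99619284    0.19846375    5.12058499]
```

View pics/m3.png

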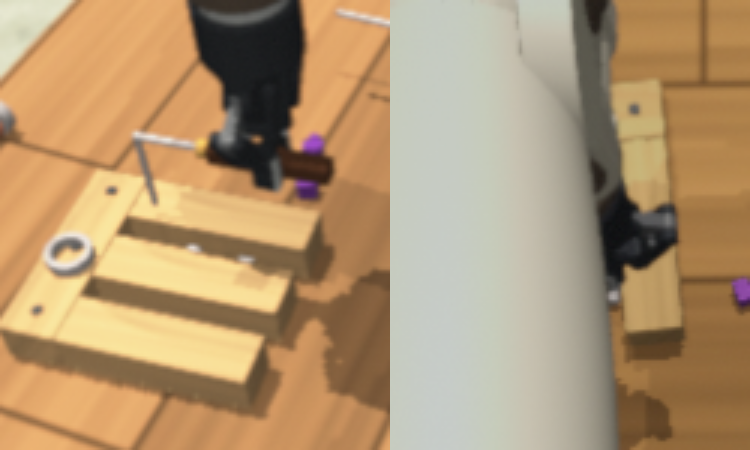

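View pics/wrist3.png

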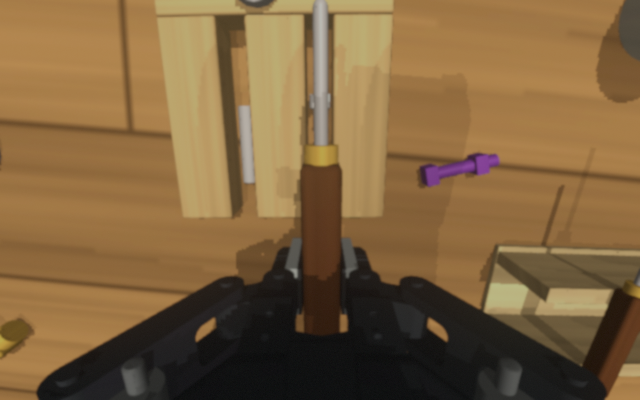

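```bash
python3 - <<'E'
from h import *
z=np.load('pics/wrist3.npz')
print('tip',cast('side',[(221.6,217.5)],.0727), 'top bend',cast('side',[(215.3,194.8)],.151))
w=lambda uv,h:cast('wrist',uv,h,z['rot'],z['ee']).round(4)[:,:2].tolist()
print('frontcorners',w([(183,217),(232,217),(257,217),(299,217),(340,216),(384,216)],.04))
print('slot right-top edges back',w([(306,14),(334,14)],.04))
print('bolt head far(312,97),(330,97)?',w([(311,95),(330,95),(311,106),(330,106)],.018))
print('side nuts',cast('side',[(170+193/3,150+247/3),(170+245/3,150+259/3)],.018))
a=cv2.imread('pics/wrist3.png');cv2.imwrite('pics/wz3.png',cv2.resize(a[0:230,230:400],None,fx=3.4,fy=2.6,interpolation=cv2.INTER_CUBIC))
E
```

```text
tip [[0.66094401 0.03113826 0.0727    ]] top bend [[0.66074934 0.03130744 0.151     ]]
frontcorners [[0.5311, 0.1439], [0.535, 0.1002], [0.537, 0.0781], [0.5403, 0.0411], [0.5444, 0.0051], [0.5478, -0.0336]]
slot right-top edges back [[0.6989, 0.0469], [0.7008, 0.0261]]
bolt head far(312,97),(330,97)? [[0.6444, 0.0395], [0.6458, 0.0232], [0.6353, 0.0388], [0.6368, 0.0223]]
side nuts [[0.63909207 0.02488143 0.018     ]
 [0.59109165 0.02185023 0.018     ]]
```

View pics/wz3.png

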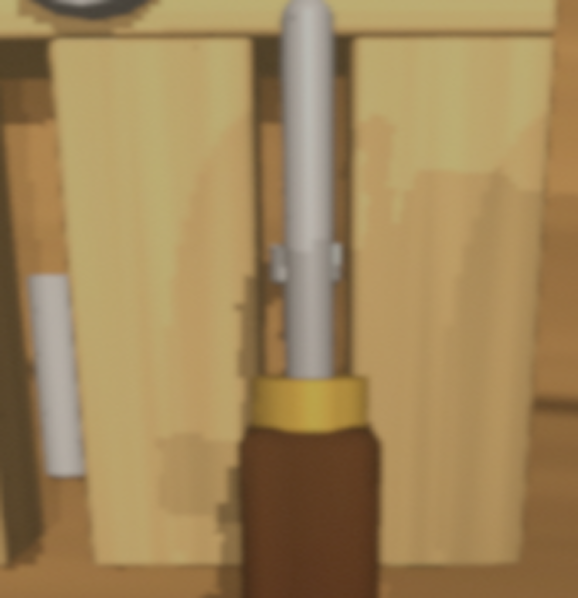

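The hook tip is at about (0.661, 0.031). The slot centreline there is y≈0.033, and the back of the bolt's head is at x≈0.645. I'll go down behind the head.

>>> {"name": "drive_tool", "arguments": {"plan": [[0,[0.005,0.001,-0.01],0],[0,[0,0,-0.02],0],[0,[0,0,-0.015],0],[0,[0,0,-0.012],0],[0,[0,0,-0.007],0],[0,[0,0,-0.002],0],[0,[0,0,0],0]]}}

```text
time: 6.58
ee_pos: [0.5571, 0.0239, 0.0926]
tcp_rot: [180.0, -0.0, 5.2]
wrist_force: [-0.8, 1.1, -1.9]
opening: 0.017
```

```bash
python3 - <<'E'
from h import *
o,p,d=snap('side','side4');o=monitor.get_obs();print(o['ee_pos'],o['tcp_rot'],o['wrist_force'],o['torque'])
a=cv2.imread('pics/side4.png')
cv2.imwrite('pics/m4.png',cv2.resize(a[150:280,170:300],None,fx=4,fy=4))
E
```

```text
[0.55712685 0.02389928 0.09278791] [ 1.79999338e+02 -4.51879040e-02  5.15583973e+00] [-0.63462195 -0.1509788  -0.2858051 ] [0.05011174 0.01102045 0.01652986]
```

View pics/m4.png

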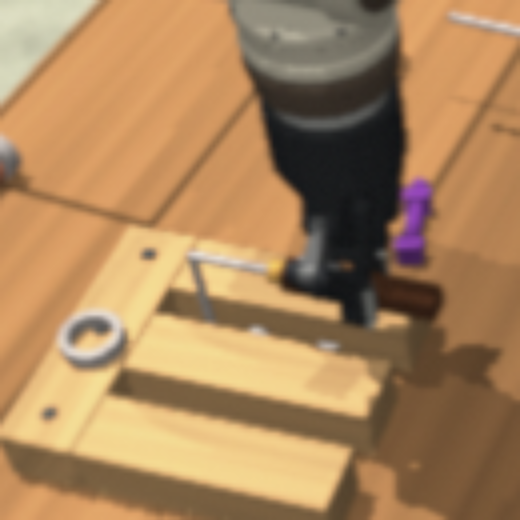

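The hook is in the slot behind the head, at about (205,300) in the crop. I'll drag the bolt out along the slot.

>>> {"name": "drive_tool", "arguments": {"plan": [[0,[-0.004,-0.0004,-0.003],0],[0,[-0.008,-0.0007,0],0],[0,[-0.01,-0.0009,0],0],[0,[-0.01,-0.0009,0],0],[0,[-0.01,-0.0009,0],0],[0,[-0.01,-0.0009,0],0],[0,[-0.01,-0.0009,0],0],[0,[-0.01,-0.0009,0],0],[0,[0,0,0],0]]}}

```text
time: 7.75
ee_pos: [0.4843, 0.0173, 0.0894]
tcp_rot: [180.0, -0.0, 5.2]
wrist_force: [0.3, 0.4, -1.1]
opening: 0.017
```

```bash
python3 - <<'E'
from h import *
o,p,d=snap('side','side5');o=monitor.get_obs();print(o['ee_pos'],o['tcp_rot'],o['wrist_force'],o['torque'])
a=cv2.imread('pics/side5.png')
cv2.imwrite('pics/m5.png',cv2.resize(a[150:280,170:300],None,fx=4,fy=4))
E
```

```text
[0.48472232 0.01737209 0.0894435 ] [-1.79999679e+02 -1.98948434e-02  5.15568635e+00] [ 0.24789931 -0.589098   -1.27067996] [ 0.07312467 -0.00864019  0.01223474]
```

View pics/m5.png

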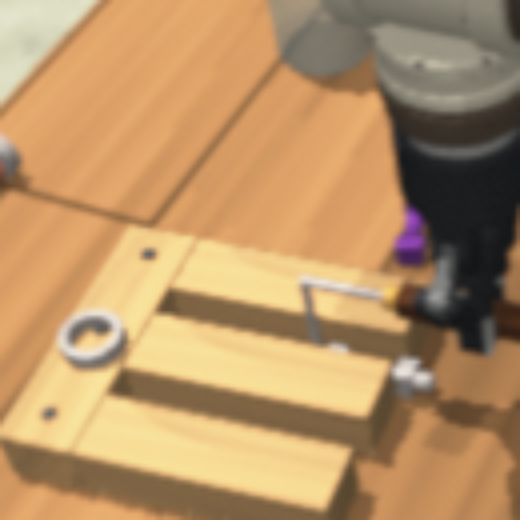

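The bolt is moving with the hook, and its nut has left the slot at about (408,378). I'll keep dragging.

>>> {"name": "drive_tool", "arguments": {"plan": [[0,[-0.005,-0.0005,0],0],[0,[-0.01,-0.0009,0],0],[0,[-0.01,-0.0009,0],0],[0,[-0.01,-0.0009,0],0],[0,[-0.01,-0.0009,0],0],[0,[-0.01,-0.0009,0],0],[0,[-0.01,-0.0009,0],0],[0,[-0.01,-0.0009,0],0],[0,[-0.01,-0.0009,0],0],[0,[-0.004,0,0],0]]}}

```text
time: 9.05
ee_pos: [0.3953, 0.0096, 0.0893]
tcp_rot: [180.0, -0.0, 5.2]
wrist_force: [0.8, -0.4, -1.2]
opening: 0.0169
```

>>> {"name": "drive_tool", "arguments": {"plan": [[0,[0,0,0],0],[0,[0,0,0],0]]}}

```text
time: 9.3
ee_pos: [0.396, 0.0097, 0.0893]
tcp_rot: [-180.0, 0.0, 5.2]
wrist_force: [-0.1, -1.0, -2.1]
opening: 0.0171
```

```bash
python3 - <<'E'
from h import *
o,p,d=snap('side','side6');o=monitor.get_obs();print(o['ee_pos'],o['tcp_rot'],o['wrist_force'],o['torque'])
a=cv2.imread('pics/side6.png')
cv2.imwrite('pics/m6.png',cv2.resize(a[150:300,170:320],None,fx=4,fy=4))
E
```

```text
[0.39600497 0.00970357 0.08923436] [1.79999929e+02 9.71265001e-03 5.15969998e+00] [-0.36671235 -0.80417499 -1.09784497] [-0.01737886  0.04466795  0.02499543]
```

View pics/m6.png

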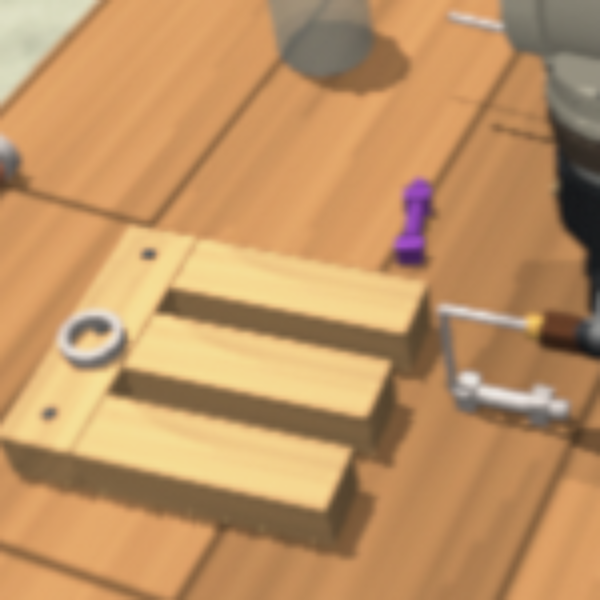

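```bash
python3 - <<'E'
from h import *
P=cast('side',[(170+460/4,150+385/4),(170+563/4,150+405/4)],.009)[:,:2];print(P)
c=P.mean(0);o=np.array([.5375,.055]);t=np.radians(5.2);R=np.array([[np.cos(t),np.sin(t)],[-np.sin(t),np.cos(t)]]);print('bolt in comb',R@(c-o))
E
```

```text
[[0.50224105 0.01642104]
 [0.43602019 0.00950837]]
bolt in comb [-0.07189777 -0.0356658 ]
```

The bolt lies clear, at x≈-72 mm and y≈-36 mm in the bearers' frame. I'll back the hook off, raise it and carry it back to the rest.

>>> {"name": "drive_tool", "arguments": {"plan": [[0,[0.004,0,0],0],[0,[0.004,0,0],0],[0,[0,0,0.02],0],[0,[0,0,0.03],0],[0,[0,0,0.04],0],[0,[0,0,0.04],0],[0,[0,-0.02,0.02],0],[0,[0,-0.04,0],-0.5],[0,[0.01,-0.05,0],-0.5],[0,[0.012,-0.05,0],-0.5]]}}

```text
time: 10.6
ee_pos: [0.4263, -0.1519, 0.2395]
tcp_rot: [180.0, -0.0, 3.7]
wrist_force: [1.2, 0.4, -0.2]
opening: 0.0173
```

>>> {"name": "drive_tool", "arguments": {"plan": [[0,[0.012,-0.05,0],-0.6],[0,[0.012,-0.05,0],0],[0,[0.012,-0.04,0],0],[0,[0.01,-0.03,0],0],[0,[0,-0.007,0],0],[0,[0,0,-0.02],0],[0,[0,0,-0.03],0],[0,[0,0,-0.03],0],[0,[0,0,-0.02],0],[0,[0,0,0],0]]}}

```text
time: 11.85
ee_pos: [0.4712, -0.3263, 0.1378]
tcp_rot: [-179.9, 0.1, 3.1]
wrist_force: [-0.8, -0.5, -1.1]
opening: 0.0171
```

```bash
python3 - <<'E'
from h import *
o,p,d=snap('side','side7');o=monitor.get_obs();print(o['time'],o['ee_pos'],o['tcp_rot'])
a=cv2.imread('pics/side7.png')
cv2.imwrite('pics/m7.png',cv2.resize(a[100:280,230:380],None,fx=3,fy=3))
E
```

```text
11.9 [ 0.4717104  -0.3267452   0.13929914] [-1.79965372e+02  3.72542868e-02  3.08350270e+00]
```

View pics/m7.png

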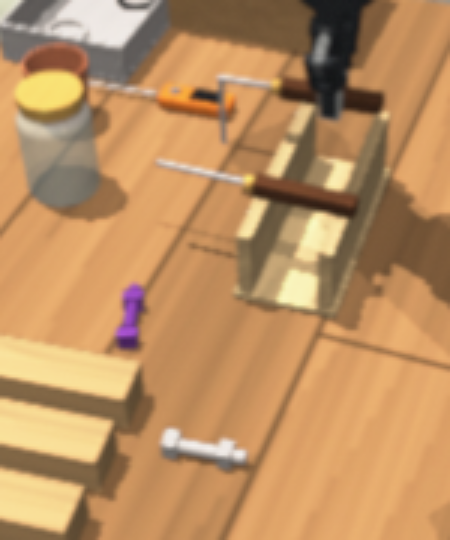

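The pick hangs level over its rest and the bolt has stayed put at about (203,447). I'll lower the pick and check the force before releasing it.

>>> {"name": "drive_tool", "arguments": {"plan": [[0,[0,0,-0.02],0],[0,[0,0,-0.015],0],[0,[0,0,-0.006],0],[0,[0,0,-0.003],0],[0,[0,0,0],0],[0,[0,0,0],0]]}}

```text
time: 12.65
ee_pos: [0.4721, -0.3275, 0.0958]
tcp_rot: [180.0, -0.0, 3.1]
wrist_force: [-0.2, 0.3, -1.6]
opening: 0.0169
```

>>> {"name": "drive_tool", "arguments": {"plan": [[0,[0,0,-0.001],0],[0,[0,0,-0.001],0],[0,[0,0,0],0]]}}

```text
time: 13.02
ee_pos: [0.472, -0.3274, 0.0937]
tcp_rot: [180.0, -0.0, 3.1]
wrist_force: [-1.2, 0.6, 3.5]
opening: 0.0173
```

The upward force of 3.5 N shows the pick is resting on the rails. I'll open gradually and retreat.

>>> {"name": "drive_tool", "arguments": {"plan": [[0.3,[0,0,0],0],[0.4,[0,0,0],0],[0.7,[0,0,0],0],[0.8,[0,0,0],0],[0.8,[0,0,0],0],[0.8,[0,0,0.02],0],[0.8,[0,0,0.03],0],[0.8,[0,0,0.04],0],[0.8,[0,0,0.04],0],[0.8,[0,0,0],0]]}}

```text
time: 14.28
ee_pos: [0.4728, -0.328, 0.2268]
tcp_rot: [179.8, -0.3, 3.1]
wrist_force: [0.2, -0.0, 0.0]
opening: 0.0685
```

>>> {"name": "drive_tool", "arguments": {"plan": [[0.8,[-0.04,-0.03,0.02],0],[0.8,[-0.04,-0.03,0],0],[0.8,[-0.04,-0.03,0],0],[0.8,[-0.04,-0.03,0],0],[0.8,[-0.04,-0.03,0],0],[0.8,[-0.03,-0.02,0],0],[0.8,[0,0,0],0]]}}

```text
time: 15.15
ee_pos: [0.24, -0.4982, 0.2421]
tcp_rot: [-179.9, 0.0, 2.9]
wrist_force: [0.2, -0.1, 0.5]
opening: 0.0681
```

```bash
python3 - <<'E'
from h import *
o,p,d=snap('side','side8');snap('top','top8');o=monitor.get_obs();print(o['time'],o['ee_pos'],o['tcp_rot'])
a=cv2.imread('pics/side8.png');b=cv2.imread('pics/top8.png')
cv2.imwrite('pics/m8.png',np.hstack([cv2.resize(a[100:280,230:370],None,fx=2.8,fy=2.8),cv2.resize(b[70:250,330:470],None,fx=2.8,fy=2.8)]))
sub=b[150:210,415:445].astype(int);m=((sub[:,:,2]<140)&(sub[:,:,2]-sub[:,:,0]>45)&(sub[:,:,2]-sub[:,:,1]>38)).astype(np.uint8)
n,l,s,c=cv2.connectedComponentsWithStats(m);k=1+s[1:,4].argmax();ys,xs=np.where(l==k)
W=cast('top',cv2.boxPoints(cv2.minAreaRect(np.c_[xs+415,ys+150].astype(np.float32))),.098);print(W.round(4),W.mean(0))
# bolt
hsv=cv2.cvtColor(b,cv2.COLOR_BGR2HSV);m=(b.min(2)>130)&(hsv[:,:,1]<45)
ys,xs=np.where(m[150:230,250:310]);print(len(xs));P=np.c_[xs+250,ys+150]
c=cast('top',P,.012)[:,:2].mean(0);print('bolt',c)
q=np.array([.5375,.055]);t=np.radians(5.2);R=np.array([[np.cos(t),np.sin(t)],[-np.sin(t),np.cos(t)]]);print('in comb',R@(c-q))
E
```

```text
15.25 [ 0.24183341 -0.49711593  0.2425077 ] [-1.79937257e+02  1.07273531e-02  3.01033735e+00]
[[ 0.5212 -0.3164  0.098 ]
 [ 0.523  -0.3325  0.098 ]
 [ 0.4263 -0.3384  0.098 ]
 [ 0.4245 -0.3226  0.098 ]] [ 0.47373832 -0.32747672  0.098     ]
170
bolt [0.47008916 0.01619037]
in comb [-0.07065082 -0.03254028]
```

View pics/m8.png

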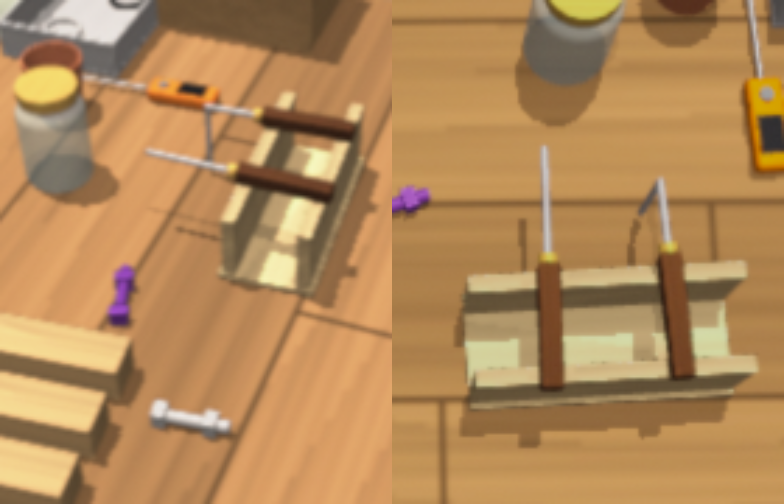

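The pictures show the pick lying across both rails with its hook down, near (673,310) in the right-hand crop. The bolt is clear on the bench at about (190,418) in the left-hand crop. Handing in now.

```bash
python3 -c "
from h import *
print(monitor.get_obs()['qd'].round(2)); print(job.job_done())"
```

```text
[ 1.41 -0.22  0.4   0.08 -0.06  0.03]
the job is handed in; nothing more can be done
None
```

The bolt is out of its slot and the hooked pick is back on its rest; I handed the job in at about 15.3 s. No verdict was reported.

I took the hooked pick from the far rest and lowered its tip into the slot behind the bolt's head. From there I dragged the bolt out along the bench, then laid the pick back across both rails.

The last checks were made on camera images:
- **Bolt:** it lies on the bench about 71 mm in front of the bearers and 33 mm off their centre line. The side view taken just after dragging gave 72 mm and 36 mm, so the two agree.
- **Pick:** it lies across both rails, hook down. Its middle is within about 3 mm of the rest's centre line, and it is about 1° off square.
- **Arm:** the gripper was open and clear of everything. The arm was still settling slightly at hand-in, with joint speeds up to 1.4 degrees/s.

No check failed. I read no force from the dragging contact itself; I judged it from the bolt moving with the hook in the pictures.

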